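# Line up and lock a castle axle nut

### The job

The castle nut on the upright stub axle has been torqued, but its slots do not line up with the axle's cross hole. Turn the nut clockwise (tightening, seen from above) just until the next slot lines up with the hole, neither on past it nor back to the slot before; then take the locking pin from its rest, push it through slot and hole until its collar meets the nut, and let go. Leave everything else on the bench where it is.

Things in the scene. Friction and masses are not known exactly. Their poses are not given: they have to be found in the camera images.
- hub: wheel hub fixed to the bench: flange 130 mm across and 12 mm high, boss tapering to 72 mm across, flat top 40 mm above the bench; a 30 mm steel stub axle stands straight up from it, top 92 mm above the bench. A dark groove across the axle's end face runs the same way as the cross hole. Origin at the middle of its underside; x along the cross hole, z up
- cross_hole (a point): centre of the cross hole through the stub axle, 78 mm above the bench. The hole is 10 mm square and runs level through the axle along this point's x axis, open at both ends (either end will do); z is up
- axle_nut (a joint): turn of the castle nut about the upright axle: 0 = a pair of its slots lines up with the cross hole; negative at the start (-0.80 to -0.25), grows as the nut is turned clockwise seen from above (tightening); slots repeat every 1.047 rad. About 0.2 N m to turn, stays where it is left, does not rise or sink
- nut_middle (a point): on the nut's axis, 63 mm above the bench, turns with it. Steel castle nut: hexagon 46 mm across flats, 53 mm across corners, 43 to 71 mm above the bench, on a 56 mm washer (40 to 43 mm); its crown reaches to 86 mm with six open-topped slots 11 mm wide, one over the middle of each flat. x runs along a pair of slots, square to two flats; z up
- pin: locking pin, 40 g: round steel shank 6 mm across, 58 mm long, pointed; then a collar 16 mm across, 4 mm thick; then a black grip 12 mm across, 32 mm long. Origin on its axis at the collar face that meets the nut (23 mm from the hole's centre when home); x points to the grip, the tip lies at x -58 mm. At the start it lies level in the rest, axis 28 mm above the bench, grip overhanging
- pin_grip (a point): middle of the pin's grip, on its axis, 20 mm from the collar face
- pin_tip (a point): point of the pin, on its axis, 58 mm from the collar face
- rest_groove (a point): middle of the floor of the groove in the pin rest, 25 mm above the bench: a small grey block, 40 mm long along its x, on a dark 56 x 60 mm plate 8 mm thick; the groove runs along x, is 8 mm wide between walls 7 mm high and open at the top and both ends. The plate is fixed to the bench. It may stand left or right of the hub.
- bearing: loose steel wheel-bearing ring, 62 mm across, 17 mm thick, lying flat; bystander; origin at the middle of its underside
- wrench: loose steel spanner, 180 mm long, lying flat; bystander; origin at the middle of its underside
- hammer: loose hammer, 260 mm long, lying on the bench; bystander; origin at the middle of its underside
- spray_can: loose can, 60 mm across, 125 mm tall, standing; bystander; origin at the middle of its underside
- grease_jar: loose squat jar, 72 mm across, 70 mm tall, standing; bystander; origin at the middle of its underside
- plain_nut: loose plain hexagon nut without slots, 36 mm across flats, 18 mm thick, lying flat; bystander; origin at the middle of its underside
- bolt: loose thick hexagon bolt, 53 mm long, 18 mm shank, lying flat; bystander, not the locking pin; origin at the middle of its underside
There are look-alikes about, which are no part of the job. Leave any purple look-alike of the hub alone. Leave any yellow look-alike of the pin alone.

How it is judged:
By the outcome, as a careful person would: the job done as asked, in the order asked, and still so for the second after the job is handed in, with the robot touching nothing.
It also fails if it takes over 58 s, if anything falls off the work surface, if the arm or the gripper's body presses on something with over 40 N, if the wrist force passes 120 N, or if a joint passes its speed limit or range.

### The arm

A 6-joint arm with a two-finger parallel gripper is mounted at the origin on the work surface. World frame = base frame: x ahead of the robot, y to its left, z up, the work surface at z = 0. Lengths are in mm, angles in rad, forces in N, time in s.
With the tool pointing down it reaches from about 350 to 725 mm from the base axis. Payload 4.3 kg.
Tool frame: the origin (TCP) lies midway between the tips of the shut fingers; the grasp point (between the pads) lies 19 mm behind it; z points along the fingers, y is the line along which they close (so a half turn about z gives the same grasp; the last joint's range is limited). The gripper opens to 85 mm and grips with 20 to 120 N. Pads are 22 mm wide; open, the fingers measure 114 mm over their backs; the gripper's body (76 mm by 85 mm) begins 54 mm behind the grasp point. The pads swing forward as they close: fully open they stand 13 mm farther back than shut.
Start: joints at [1.124, 0.377, 0.081, 1.274, 0, 1.46], TCP at [190.028, 542.73, 231.329] pointing down, gripper open.
Joint ranges: [-2.72, 2.72], [-0.84, 1.66], [-1.02, 1.22], [-1.77, 2.12], [-1.37, 1.28], [-3.14, 3.14]. Speed limits (rad/s): [2.57, 2.57, 3.14, 3.14, 3.14, 3.14].

### API

Orientations are given as a 3x3 rotation matrix whose columns are the frame's x, y, z axes.
In Python, from cell import r gives the robot as it stands.
- The arm moves only by the shell command python3 -m inch 'ROWS' [FORCE]. ROWS is a JSON object of lists of equal length, an entry for each row: "jaw": the finger opening in mm, from 0 to 85.4; "delta_pos": the shift along the tool's x, y, z in mm, a list of three; "roll": the turn about the tool's z in rad. In form: {"jaw": [jaw, ...], "delta_pos": [[x, y, z], ...], "roll": [roll, ...]}. A call has 1 to 5 rows; each row shifts and turns the commanded pose from where the row before left it, along the tool's axes as they then stand; what a row does not reach is not made up. A row lasts 1/12 s, in which the tool goes at most 41.7 mm and 7.16 degrees, less where a joint would pass 70% of its speed; a pose out of reach is approached as far as the arm can. A call with a gripper value outside its range is refused whole. The fingers move at their own pace and stop on an object; FORCE is the grip in N (left out, the last holds). Time passes only in rows, so rows that do not move let the fingers close. It gives the time, the measured TCP pose, the force, the opening and the grip force at its end, in the units of the state.
- r.get_state(): the state, without advancing time (a new reading comes with each control period).
- r.grab_frame(name): name is "scene" or "top" or "wrist"; returns the picture (420x560x3 uint8, red, green, blue); there is no depth.
- r.calibration(name): a dict with "intrinsics" (3x3 intrinsics, pixels), "rvec" (rotation vector, rad) and "tvec" (3), from world to camera coordinates, as OpenCV has them; the wrist camera has in their place "T_tool_cam" (4x4, takes a point from camera to tool coordinates, whose origin is the TCP and whose axes are the flange's). Camera axes: x right, y down, z forward; pixel columns grow to the right and rows downward; lengths in mm; the calibration is good to about 2 mm. A picture is of the moment at which its call begins: read the wrist's pose just before it. calibration takes no time and is no camera call.
- r.finish_job(): hands the job in; it is judged then, once.
The state is a dict: "time_s": time; "joints": joint angles; "dq": joint speeds; "joint_torque": joint torques, N m; "tcp_pos": TCP position; "orientation": TCP orientation; "contact_force": force on the tool from outside, world axes, zero at the start; "ft_torque": the same for the moment, N m; "finger_gap": opening from 0.0 (shut) to 1.0 (fully open); "grasp_force": force on a finger pad.
Only numpy, scipy, OpenCV 4.12 (cv2) and the standard library are available. Lean on these libraries where they do the work, as an engineer would, in place of code of your own. Each camera call takes 0.05 s, during which the arm holds its last target. There are 200 camera calls.

## Working session

There is one attempt and no reset: what is moved stays moved. The work goes in short steps, Python scripts to look and compute and a shell command to move; the robot and the scene stay as the last step left them, time stands still between calls to the robot, and variables do not carry over. Pictures are saved under pics/ and viewed, at most 10 in all, crops included, and the job is handed in when it is done.

```bash
ls; mkdir -p pics
python3 - <<'E'
from cell import r
import cv2,numpy as np
s=r.get_state();print(s['time_s'],s['tcp_pos'],s['orientation'])
for n in ("scene","top"):
    f=r.grab_frame(n);cv2.imwrite(f"pics/{n}0.png",f[:,:,::-1]);c=r.calibration(n);print(n,c)
print(r.calibration("wrist"))
a=cv2.imread("pics/scene0.png");b=cv2.imread("pics/top0.png")
E
```

```text
pics
0.0 [189.7234889  542.09881013 230.36095247] [[-9.43808010e-01  3.30492981e-01 -9.10846201e-04]
 [ 3.30494140e-01  9.43806259e-01 -1.83531222e-03]
 [ 2.53104540e-04 -2.03321170e-03 -9.99997901e-01]]
scene {'intrinsics': array([[412.75546451,   0.        , 280.60142066],
       [  0.        , 412.75546451, 211.09865469],
       [  0.        ,   0.        ,   1.        ]]), 'rvec': array([ 1.03370985,  2.61193806, -0.77793137]), 'tvec': array([ 362.77062803, -254.73782766, 1121.81567708])}
top {'intrinsics': array([[405.74350155,   0.        , 283.54367261],
       [  0.        , 405.74350155, 208.5166795 ],
       [  0.        ,   0.        ,   1.        ]]), 'rvec': array([ 2.13794617, -2.08610332,  0.21732307]), 'tvec': array([-28.3264953 , 528.17283126, 840.02835029])}
{'intrinsics': array([[296.24697155,   0.        , 279.929864  ],
       [  0.        , 296.24697155, 207.68920335],
       [  0.        ,   0.        ,   1.        ]]), 'T_tool_cam': array([[-8.66492647e-04, -9.58605954e-01, -2.84734744e-01,
         7.23767436e+01],
       [ 9.99999469e-01, -9.89413559e-04,  2.87866313e-04,
        -8.16104664e-01],
       [-5.57670778e-04, -2.84734343e-01,  9.58606302e-01,
        -1.43773470e+02],
       [ 0.00000000e+00,  0.00000000e+00,  0.00000000e+00,
         1.00000000e+00]])}
```

View pics/top0.png

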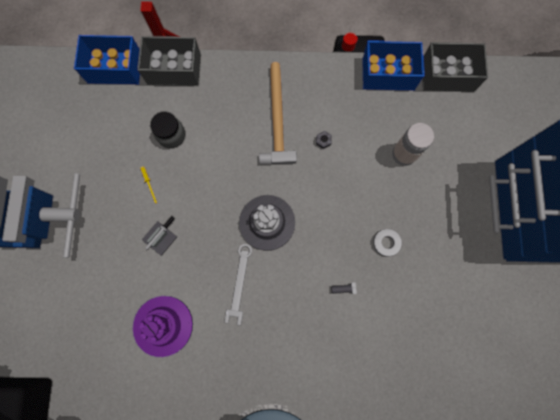

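View pics/scene0.png

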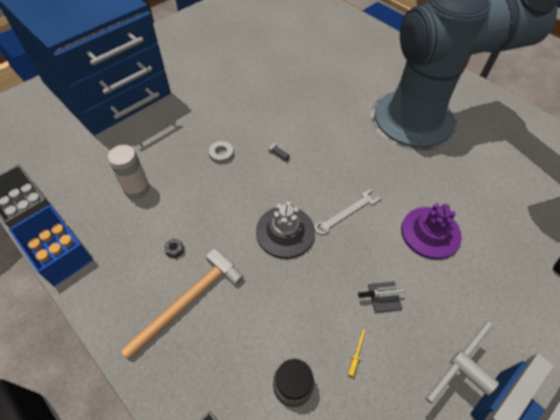

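The top view shows two hub-like things: a grey one at (267,220) and a purple one at (162,326). The grey one is the hub, since purple is the look-alike. There are also two pin-like things: a black-gripped one in the dark-plated rest at (160,232), and a yellow one at (148,185). The black-gripped one is the pin. I'll get rough positions and check them in an enlarged crop.

```bash
cat > h.py <<'E'
from cell import r
import cv2,numpy as np
def cam(n,s=None):
    c=r.calibration(n);K=c['intrinsics']
    if n=='wrist':
        T=np.eye(4);T[:3,:3]=s['orientation'];T[:3,3]=s['tcp_pos'];T=T@c['T_tool_cam'];return K,T[:3,:3],T[:3,3]
    R=cv2.Rodrigues(c['rvec'])[0];return K,R.T,-R.T@c['tvec']
def ray(C,u,v,z):
    K,R,o=C;d=R@np.linalg.inv(K)@[u,v,1];return o+d*(z-o[2])/d[2]
def proj(C,p):
    K,R,o=C;q=K@R.T@(np.array(p)-o);return q[:2]/q[2]
E
python3 - <<'E'
from h import *
C=cam('top')
print('cam',C[2])
for n,u,v,z in [('flange',267,221.5,12),('axletop',267,218,92),('grip',168,220,28),('block',156,235,28),('yellow',148,185,5),('can',419,135,125),('jar',166,124,70),('hamhead',277,158,25),('wrench',245,250,5),('purple',162,326,12)]:
    print(n,ray(C,u,v,z).round(0))
C=cam('scene')
for n,u,v,z in [('flange',286,232,12),('grip',368,295,28),('block',386,293,28)]: print(n,ray(C,u,v,z).round(0))
a=cv2.imread('pics/top0.png');b=cv2.imread('pics/scene0.png')
cv2.imwrite('pics/c1.png',np.hstack([cv2.resize(x,(400,400),interpolation=cv2.INTER_CUBIC) for x in (a[165:265,135:235],a[175:265,220:310])]))
E
```

```text
cam [345.47005073 -18.70655772 930.4391802 ]
flange [506.  22.  12.]
axletop [500.  19.  92.]
grip [501. 245.  28.]
block [467. 269.  28.]
yellow [588. 306.   5.]
can [ 679. -297.  125.]
jar [714. 255.  70.]
hamhead [655.   3.  25.]
wrench [440.  70.   5.]
purple [270. 243.  12.]
flange [511.  28.  12.]
grip [499. 247.  28.]
block [470. 269.  28.]
```

View pics/c1.png

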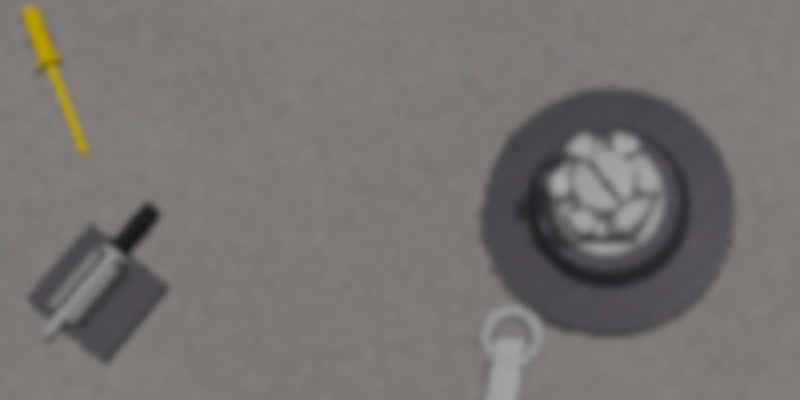

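The crop confirms both. The black-gripped pin lies in the grey block on its dark plate, with the grip pointing up and to the right. The grey hub has a castle nut and a groove in its axle end. Next I'll move the wrist over the hub.

```bash
R='x'
python3 -m inch '{"jaw":[85,85,85,85,85],"delta_pos":[[-15,-12,0],[-29,-24,2],[-29,-24,2],[-29,-24,2],[-29,-24,2]],"roll":[0,0,0,0,0]}' >/dev/null
python3 -m inch '{"jaw":[85,85,85,85,85],"delta_pos":[[-29,-24,2],[-29,-24,2],[-29,-24,2],[-29,-24,2],[-29,-24,2]],"roll":[0,0,0,0,0]}' >/dev/null
python3 -m inch '{"jaw":[85,85,85,85,85],"delta_pos":[[-29,-24,4],[-29,-24,4],[-29,-24,4],[-29,-24,4],[-29,-24,4]],"roll":[0,0,0,0,0]}' >/dev/null
python3 -m inch '{"jaw":[85,85,85,85,85],"delta_pos":[[-29,-24,2],[-20,-11,0],[0,0,0],[0,0,0],[0,0,0]],"roll":[0,0,0,0,0]}'
python3 - <<'E'
from h import *
s=r.get_state();f=r.grab_frame('wrist');C=cam('wrist',s);np.savez('w1.npz',K=C[0],R=C[1],o=C[2])
print(s['time_s'],s['tcp_pos'],s['orientation'],s['joints'])
cv2.imwrite('pics/w1.png',f[:,:,::-1]);print(proj(C,[506,23,92]))
E
```

```text
time_s: 1.77
tcp_pos: [506.2, 26.4, 190.9]
orientation: [[-0.944, 0.33, -0.002], [0.33, 0.944, 0.001], [0.002, 0.0, -1.0]]
contact_force: [0.5, -1.1, -0.0]
finger_gap: 0.996
grasp_force: 0.0
1.7667 [506.21174327  26.35735457 190.87781674] [[-9.43839003e-01  3.30402175e-01 -1.52956100e-03]
 [ 3.30401572e-01  9.43840237e-01  6.38770891e-04]
 [ 1.65471250e-03  9.75275235e-05 -9.99998626e-01]] [-7.35074842e-02  2.57121829e-01 -1.93359297e-01  1.12188754e+00
  5.24712986e-04  2.63221673e-01]
[277.00096349 209.23437751]
```

View pics/w1.png

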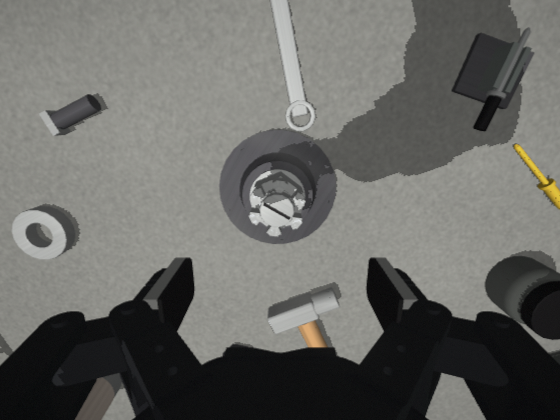

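The wrist view shows the hub's axle at about (277,210), with the groove and the crown slots visible. The pin is at about (505,80). I'll enlarge the nut.

Run:
```python
from h import *
a=cv2.imread('pics/w1.png')
cv2.imwrite('pics/w1c.png',cv2.resize(a[160:250,230:330],None,fx=6.5,fy=6.5,interpolation=cv2.INTER_CUBIC))
```

```text
(no output)
```

View pics/w1c.png

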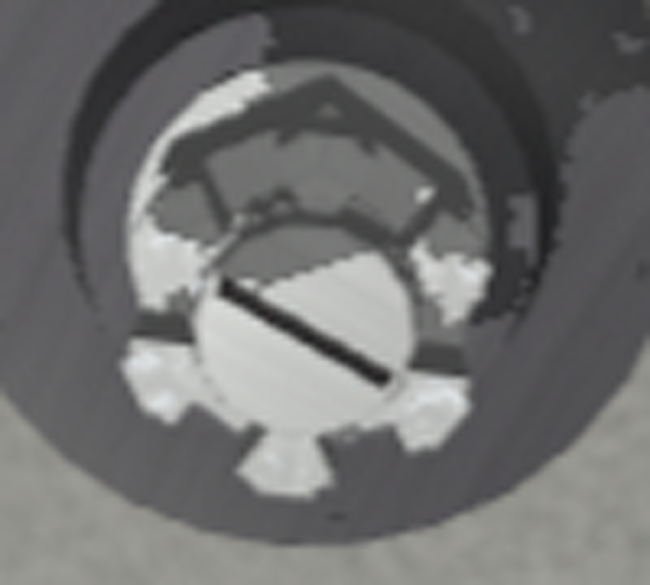

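The enlarged crop shows the groove running from (222,287) to (390,380). Slots are visible at left (133,332), lower left (210,449), lower right (367,467) and right (464,352). I'll work out the angles from these.

Run:
```python
from h import *
d=np.load('w1.npz');C=(d['K'],d['R'],d['o'])
P=lambda p,z:ray(C,230+(p[0]+.5)/6.5-.5,160+(p[1]+.5)/6.5-.5,z)
a,b=P((222,287),92),P((390,380),92)
c=(P((305,331),92)+(a+b)/2)/2
g=np.degrees(np.arctan2(*(b-a)[1::-1]));print('axis',c,'groove',np.linalg.norm(b-a),g)
for n in [((145,310),(122,355)),((180,420),(240,478)),((330,485),(405,450)),((468,385),(460,320))]:
    q=[P(x,86)-c for x in n]
    A=[np.degrees(np.arctan2(x[1],x[0])) for x in q]
    m=sum(q)/2;m=np.degrees(np.arctan2(m[1],m[0]))
    print('r',[np.hypot(*x[:2]).round(1) for x in q],'gap',np.linalg.norm(q[0]-q[1]),'slot',m,'mod60',m%60,'cw to groove',(m-g)%60)
# pin in wrist & tool angle
R=d['R'];print('tool y ang',np.degrees(np.arctan2(.9438,.3304)))
print('flange centre',[ray(C,u,v,12) for u,v in [(220,187),(336,187)]])
a=cv2.imread('pics/w1.png');cv2.imwrite('pics/w1p.png',cv2.resize(a[20:140,440:560],None,fx=5,fy=5,interpolation=cv2.INTER_CUBIC))
```

```text
axis [507.14443215  22.25134222  92.        ] groove 25.569660365113915 40.5308611040801
r [np.float64(21.7), np.float64(25.5)] gap 7.157906004507804 slot -104.79757597311666 mod60 15.202424026883335 cw to groove 34.67156292280322
r [np.float64(22.5), np.float64(24.7)] gap 11.746229947448539 slot -54.82785602392151 mod60 5.1721439760784875 cw to groove 24.641282871998385
r [np.float64(24.1), np.float64(23.1)] gap 11.534437879219675 slot 2.076312607393208 mod60 2.076312607393208 cw to groove 21.545451503313103
r [np.float64(23.9), np.float64(20.7)] gap 9.329581446317707 slot 58.22134463595649 mod60 58.22134463595649 cw to groove 17.69048353187639
tool y ang 70.70616809728027
flange centre [array([483.07574324, -36.92864669,  12.        ]), array([525.85916382,  84.89317661,  12.        ])]
```

View pics/w1p.png

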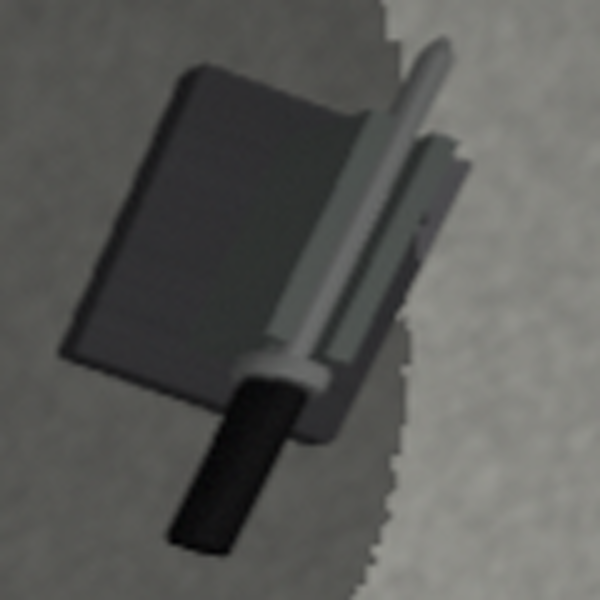

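The groove is at 40.5° and the slots are about 24° (0.42 rad) ahead of it, which fits the stated range. The pin's grip hangs clear of its plate. Next I'll align the jaw with the slot line (64.5°), descend and grip the flats.

```bash
python3 -m inch '{"jaw":[85,85,85,85,85],"delta_pos":[[-2.2,-3.6,0],[0,0,20],[0,0,30],[0,0,30],[0,0,30]],"roll":[0.108,0,0,0,0]}' >/dev/null
python3 -m inch '{"jaw":[85,85,85,85,85],"delta_pos":[[0,0,20],[0,0,14],[0,0,0],[0,0,0],[0,0,0]],"roll":[0,0,0,0,0]}'
python3 -m inch '{"jaw":[52,52,52,52,52],"delta_pos":[[0,0,0],[0,0,0],[0,0,0],[0,0,0],[0,0,0]],"roll":[0,0,0,0,0]}' 40
python3 -m inch '{"jaw":[40,40,40,40,40],"delta_pos":[[0,0,0],[0,0,0],[0,0,0],[0,0,0],[0,0,0]],"roll":[0,0,0,0,0]}' 40
```

```text
time_s: 2.65
tcp_pos: [508.4, 22.5, 48.4]
orientation: [[-0.903, 0.429, 0.001], [0.429, 0.903, 0.0], [-0.001, 0.001, -1.0]]
contact_force: [0.7, -0.0, -0.4]
finger_gap: 0.997
grasp_force: 0.0
time_s: 3.07
tcp_pos: [508.2, 21.7, 47.7]
orientation: [[-0.903, 0.43, 0.001], [0.43, 0.903, 0.0], [-0.001, 0.0, -1.0]]
contact_force: [-0.9, 1.0, -0.4]
finger_gap: 0.607
grasp_force: 0.0
time_s: 3.48
tcp_pos: [508.5, 22.3, 47.9]
orientation: [[-0.903, 0.43, 0.001], [0.43, 0.903, 0.001], [-0.001, 0.002, -1.0]]
contact_force: [-0.6, 2.1, 6.5]
finger_gap: 0.536
grasp_force: 40.7
```

The opening of 45.8 mm means the flats are seated. I'll turn clockwise by 0.419 rad.

```bash
python3 -m inch '{"jaw":[40,40,40,40,40],"delta_pos":[[0,0,0],[0,0,0],[0,0,0],[0,0,0],[0,0,0]],"roll":[0,0.07,0.07,0.07,0.07]}' 60
python3 -m inch '{"jaw":[40,40,40,40,40],"delta_pos":[[0,0,0],[0,0,0],[0,0,0],[0,0,0],[0,0,0]],"roll":[0.07,0.04,0.029,0,0]}'
python3 -c "
from h import *
s=r.get_state();o=s['orientation'];print(np.degrees(np.arctan2(o[1][1],o[0][1])),s['tcp_pos'],s['ft_torque'])"
```

```text
time_s: 3.9
tcp_pos: [508.3, 21.9, 48.0]
orientation: [[-0.747, 0.665, 0.001], [0.665, 0.747, 0.0], [-0.001, 0.001, -1.0]]
contact_force: [-1.3, 1.1, 7.6]
finger_gap: 0.525
grasp_force: 59.7
time_s: 4.32
tcp_pos: [508.1, 21.7, 47.9]
orientation: [[-0.649, 0.761, 0.001], [0.761, 0.649, -0.0], [-0.0, 0.0, -1.0]]
contact_force: [-1.5, 0.4, 7.2]
finger_gap: 0.532
grasp_force: 60.6
40.48171731374657 [508.09933098  21.74775798  47.94820439] [ 0.23066312  0.24248546 -0.2504163 ]
```

```bash
python3 -m inch '{"jaw":[50,60,70,85,85],"delta_pos":[[0,0,0],[0,0,0],[0,0,0],[0,0,0],[0,0,-20]],"roll":[0,0,0,0,0]}' >/dev/null
python3 -m inch '{"jaw":[85,85,85,85,85],"delta_pos":[[0,0,-35],[0,0,-40],[0,0,-25],[0,0,-8],[0,0,0]],"roll":[0,0,0,0,0]}'
python3 -m inch '{"jaw":[85,85],"delta_pos":[[0,0,0],[0,0,0]],"roll":[0,0]}' >/dev/null
python3 - <<'E'
from h import *
s=r.get_state();f=r.grab_frame('wrist');C=cam('wrist',s);np.savez('w2.npz',K=C[0],R=C[1],o=C[2])
p=proj(C,[508,22,88]);print(p,s['tcp_pos']);x,y=int(p[0])-45,int(p[1])-45;print(x,y)
a=f[:,:,::-1];cv2.imwrite('pics/w2.png',a);cv2.imwrite('pics/w2c.png',cv2.resize(a[y:y+90,x:x+100],None,fx=6.5,fy=6.5,interpolation=cv2.INTER_CUBIC))
E
```

```text
time_s: 5.15
tcp_pos: [510.0, 21.6, 177.8]
orientation: [[-0.65, 0.76, 0.005], [0.76, 0.65, -0.001], [-0.004, 0.004, -1.0]]
contact_force: [-0.7, -0.4, 0.3]
finger_gap: 0.993
grasp_force: 0.0
[282.3173034  213.59381912] [506.62622987  21.89237449 173.3740547 ]
237 168
```

View pics/w2c.png

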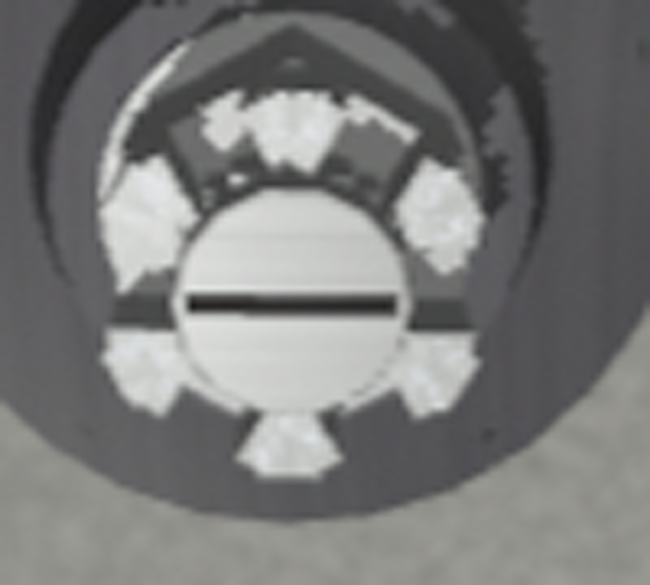

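The crop confirms alignment. The groove is level at (188–397,304), with a slot at each end of it and the teeth symmetric about it. Now I'll move over the pin.

```bash
python3 -m inch '{"jaw":[85,85,85,85,85],"delta_pos":[[18,14,0],[30,23,0],[30,23,5],[30,23,10],[30,23,10]],"roll":[0,0,0,0,0]}' >/dev/null
python3 -m inch '{"jaw":[60,60,60,60,60],"delta_pos":[[30,23,10],[13,10,8],[0,0,0],[0,0,0],[0,0,0]],"roll":[0,0,-0.12,-0.12,-0.013]}' >/dev/null
python3 -m inch '{"jaw":[60,60,60],"delta_pos":[[0,0,0],[0,0,0],[0,0,0]],"roll":[0,0,0]}'
python3 - <<'E'
from h import *
d=np.load('w2.npz');print('axis',ray((d['K'],d['R'],d['o']),281.5,214.3,92))
s=r.get_state();f=r.grab_frame('wrist');C=cam('wrist',s);np.savez('w3.npz',K=C[0],R=C[1],o=C[2])
print(s['tcp_pos'],s['joints'])
a=f[:,:,::-1];cv2.imwrite('pics/w3.png',a)
E
```

```text
time_s: 6.45
tcp_pos: [495.9, 249.3, 131.9]
orientation: [[-0.818, 0.575, -0.001], [0.575, 0.818, -0.0], [0.0, -0.0, -1.0]]
contact_force: [0.3, 0.3, 0.2]
finger_gap: 0.704
grasp_force: 0.0
axis [507.04792151  22.07163544  92.        ]
[495.9037078  249.29190709 131.94145104] [ 3.51465930e-01  3.85660707e-01 -1.69216473e-01  1.01651063e+00
  8.19295065e-05  9.64581648e-01]
```

View pics/w3.png

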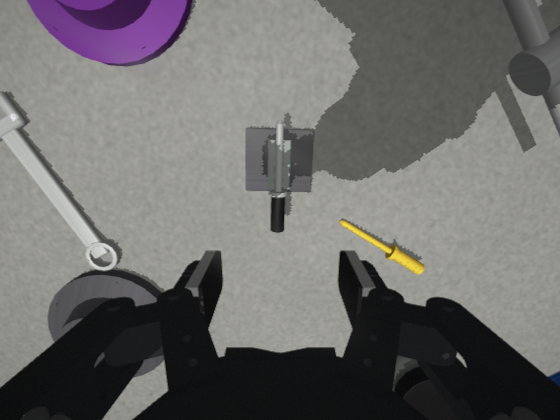

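The pin lies nearly along the image's vertical: tip at (281,123), collar at (279,194), grip end at (277.5,231). I'll measure it.

Run:
```python
from h import *
d=np.load('w3.npz');C=(d['K'],d['R'],d['o'])
g=cv2.cvtColor(cv2.imread('pics/w3.png'),6)
m=np.zeros_like(g);m[190:240,262:292]=(g[190:240,262:292]<30)*255
n,l,st,ce=cv2.connectedComponentsWithStats(m);i=1+st[1:,4].argmax();print(st[i],ce[i])
P=lambda u,v:ray(C,u,v,28)
x,y,w,h,_=st[i]
ys,xs=np.nonzero(l==i)
top=xs[ys<y+4].mean();bot=xs[ys>y+h-5].mean();print(top,bot)
t,c,e=P(281,123),P(top,y),P(bot,y+h)
for p in (t,c,e):print(p)
q=P(*ce[i]);print('grip mid',q,'len',np.linalg.norm(c-e),'tip-end',np.linalg.norm(t-e))
print('angle tip->end',np.degrees(np.arctan2(*(e-t)[1::-1])))
s=r.get_state();print('tool delta',np.array(s['orientation']).T@(q-s['tcp_pos']))
```

```text
[280 198   5  33  86] [281.94186047 212.15116279]
282.27272727272725 282.0
[439.01198365 289.53912149  28.        ]
[490.60211803 254.59856538  28.        ]
[515.38485367 236.91586339  28.        ]
grip mid [500.9202131  247.00627526  28.        ] len 30.44440729846749 tip-end 92.74708926997886
angle tip->end -34.56803755068638
tool delta [ -5.35886338   0.94058174 104.1270163 ]
```

Run:
```python
from h import *
d=np.load('w3.npz');C=(d['K'],d['R'],d['o'])
g=cv2.cvtColor(cv2.imread('pics/w3.png'),6)
for v in (125,135,150,197,203,212,222,228,231,233):print(v,g[v,266:294])
print(g[185:240,277])
```

```text
125 [151 153 154 156 158 160 160 159 158 143 141 165 185 199 190 172 150 138
 148 130 105 103 102 102 110 137 151 152]
135 [109 108  95  79  80  98  93  78  74  78 131 169 193 202 188 168 142  98
  70  69  69  70  70  69  69  70  70  70]
150 [ 72  77  94 104 105 104 104 105 105  99 102 111 116 120 125 138 122 109
 146 166 166 141 120 111  88  72  72  71]
197 [152 156 157 156 137  93  76  90  86  79  87 121 135 130 116 103  95  82
  64  83  97  97  97  97  98 106 141 160]
203 [150 149 151 154 122  59  25  26  31  40  45  54  51  42  33  27  25  22
  41  79  92  93  95  97 105 138 152 151]
212 [154 156 158 157 123  63  26  30  33  42  47  50  46  36  30  25  24  18
  58  88  95  94  94 128 154 157 158 159]
222 [154 155 156 157 115  44  33  36  39  43  46  47  41  37  32  29  25  38
 125 156 156 156 156 158 158 159 159 158]
228 [158 155 154 153 107  39  39  40  44  46  46  48  42  38  33  30  27  41
 125 156 157 158 157 155 157 159 158 157]
231 [155 156 157 157 153 132  91  53  45  48  48  48  44  39  35  47  71 129
 156 158 158 158 159 159 159 159 159 159]
233 [155 158 158 158 160 160 159 158 152 148 145 144 144 146 150 152 151 153
 155 158 160 159 157 156 156 157 159 160]
[113 113 113 113 115 114 104  78 110 118 120 167 121  68  55  53  54  54
  54  54  53  54  52  52  53  52  50  50  50  49  49  49  48  49  48  47
  45  47  46  46  45  46  46  48  48  47  48  89 144 152 153 152 153 153
 155]
```

Run:
```python
from h import *
d=np.load('w3.npz');C=(d['K'],d['R'],d['o'])
P=lambda u,v:ray(C,u,v,28)
q=P(277.3,215);e=P(277.0,231.3);c=P(277.8,198);t=P(279.2,123)
print(q,c,e,t,np.linalg.norm(c-e),np.linalg.norm(t-e),'ang',np.degrees(np.arctan2(*(P(277.0,229)-P(279,135))[1::-1])))
s=r.get_state();print('tool delta',np.array(s['orientation']).T@(q-s['tcp_pos']))
```

```text
[500.71669959 242.16585053  28.        ] [488.37590993 251.44048946  28.        ] [513.04547157 233.1006456   28.        ] [438.17809834 288.35607878  28.        ] 30.739829930155466 93.04991386723756 ang -36.4832615423102
tool delta [ -7.97619766  -3.13626638 104.12715297]
```

The pin lies at -36.5°, and its measured lengths (30.7 and 93 mm) match the description. I'll descend and grip.

```bash
python3 -m inch '{"jaw":[40,40,40,40,40],"delta_pos":[[-9.5,-3.1,10],[0,0,30],[0,0,30],[0,0,20],[0,0,15]],"roll":[0.025,0,0,0,0]}' >/dev/null
python3 -m inch '{"jaw":[40,40,40,40,40],"delta_pos":[[0,0,10],[0,0,6],[0,0,0],[0,0,0],[0,0,0]],"roll":[0,0,0,0,0]}'
python3 -m inch '{"jaw":[20,20,10,6,6],"delta_pos":[[0,0,0],[0,0,0],[0,0,0],[0,0,0],[0,0,0]],"roll":[0,0,0,0,0]}' 40
python3 -m inch '{"jaw":[6,6,6],"delta_pos":[[0,0,0],[0,0,0],[0,0,0]],"roll":[0,0,0]}'
```

```text
time_s: 7.33
tcp_pos: [503.2, 242.0, 12.4]
orientation: [[-0.804, 0.594, 0.002], [0.594, 0.804, 0.001], [-0.001, 0.002, -1.0]]
contact_force: [-0.5, -0.6, 0.3]
finger_gap: 0.464
grasp_force: 0.0
time_s: 7.75
tcp_pos: [502.7, 242.0, 11.9]
orientation: [[-0.805, 0.594, 0.001], [0.594, 0.805, 0.001], [-0.001, 0.001, -1.0]]
contact_force: [0.0, -0.3, 2.1]
finger_gap: 0.12
grasp_force: 39.0
time_s: 8.0
tcp_pos: [502.7, 242.0, 11.7]
orientation: [[-0.805, 0.594, 0.001], [0.594, 0.805, 0.0], [-0.001, 0.001, -1.0]]
contact_force: [1.7, 0.4, 2.3]
finger_gap: 0.124
grasp_force: 39.1
```

The pin is held. I'll lift it, carry it over and swing it onto the hole line, staying high.

```bash
python3 -m inch '{"jaw":[6,6,6,6,6],"delta_pos":[[0,0,-8],[0,0,-16],[0,0,-28],[0,0,-30],[0,0,-26]],"roll":[0,0,0,0,0]}'
python3 -m inch '{"jaw":[6,6,6,6,6],"delta_pos":[[-20,-8,0],[-32,-12.4,0],[-32,-12.4,0],[-32,-12.4,0],[-28,-11,0]],"roll":[0,0,0,0,0]}' >/dev/null
python3 -m inch '{"jaw":[6,6,6,6,6],"delta_pos":[[-16,-6,0],[0,0,0],[0,0,0],[0,0,0],[0,0,0]],"roll":[0,-0.12,-0.12,-0.12,-0.12]}' >/dev/null
python3 -m inch '{"jaw":[6,6,6,6,6],"delta_pos":[[0,0,0],[0,0,0],[0,0,0],[0,0,0],[0,0,0]],"roll":[-0.12,-0.12,-0.12,-0.12,-0.12]}' >/dev/null
python3 -m inch '{"jaw":[6,6,6,6,6],"delta_pos":[[0,0,0],[0,0,0],[0,0,0],[0,0,0],[0,0,0]],"roll":[-0.12,-0.12,-0.023,0,0]}'
python3 - <<'E'
from h import *
s=r.get_state();f=r.grab_frame('wrist');C=cam('wrist',s);np.savez('w4.npz',K=C[0],R=C[1],o=C[2])
o=np.array(s['orientation']);print(s['tcp_pos'],np.degrees(np.arctan2(o[1,1],o[0,1])))
cv2.imwrite('pics/w4.png',f[:,:,::-1])
t=np.array(s['tcp_pos']);T=t+o@[80,0,-16.3];print('pred tip',T,proj(C,T),'grip',proj(C,t+o@[0,0,-16.3]))
u=np.array([np.cos(np.radians(40.5)),np.sin(np.radians(40.5)),0]);print('target delta',o.T@(np.array([507.1,22.2,61.7])+115*u-t))
E
```

```text
time_s: 8.42
tcp_pos: [501.2, 241.4, 120.7]
orientation: [[-0.805, 0.594, -0.001], [0.594, 0.805, -0.0], [0.001, -0.001, -1.0]]
contact_force: [1.0, -0.1, -0.5]
finger_gap: 0.123
grasp_force: 39.0
time_s: 10.08
tcp_pos: [593.5, 96.7, 119.2]
orientation: [[-0.762, -0.648, -0.001], [-0.648, 0.762, 0.0], [0.001, 0.0, -1.0]]
contact_force: [-0.5, -0.3, -1.0]
finger_gap: 0.123
grasp_force: 39.0
[593.48569558  96.65313719 119.21892728] 130.38551193480833
pred tip [532.56082225  44.81827289 135.55895948] [280.91628728 101.79256801] grip [280.90248655 277.51241755]
target delta [-0.98816262 -0.53726665 57.51818883]
```

View pics/w4.png

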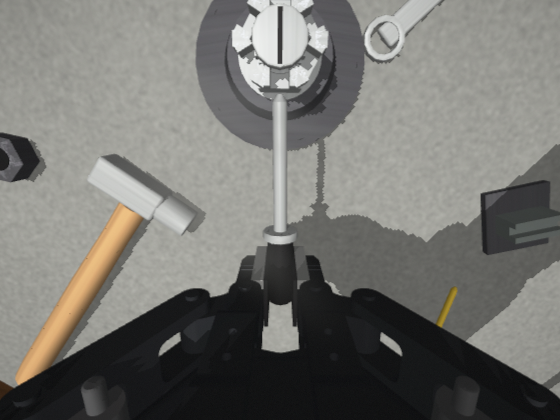

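The pin is held straight: tip (279.5,95), collar (280,233). It's in line with the groove at (280,37). I'll do a quick check of pitch and lateral offset from this frame.

Run:
```python
from h import *
from scipy.optimize import least_squares
g=cv2.cvtColor(cv2.imread('pics/w4.png'),6)
print(g[86:104,280],g[222:250,280])
for v in (110,150,200):print(v,g[v,268:292])
d=np.load('w4.npz');C=(d['K'],d['R'],d['o'])
t=np.array([593.486,96.653,119.219]);o=np.array([[-.762,-.648,0],[-.648,.762,0],[0,0,-1.]])
# tip height by length: collar rear rim etc. at axis height 135.5
for v in (227,229,231):
    pc=o.T@(ray(C,280,v,135.5)-t)
    for w in (94,96):
        k=[(np.hypot(pc[0]+58-q[0],0),z) for z in np.arange(130,141,.1) for q in [o.T@(ray(C,280,w,z)-t)] if abs(np.linalg.norm(q-pc)-58)<.15]
        print(v,w,pc.round(1),[round(x[1],1) for x in k])
```

```text
[222 222 157  92  79  79 102 130 176 183 182 183 181 181 180 185 201 203] [204 203 203 203 203 203 202 202 201 201 143 104  92  99 167 205 209 209
 209 207 204 202 130  67  53  52  53  55]
110 [111 114 114 113 134 155 170 181 189 200 211 213 201 186 179 173 162 146
 119 106 109 108 107 107]
150 [156 129 134 154 145 148 166 181 189 196 203 208 201 189 182 174 162 146
 124 111 108 133 127 106]
200 [168 169 167 165 164 152 158 180 193 201 204 209 207 196 189 180 166 144
 126 150 168 168 167 165]
227 94 [ 25.9  -0.4 -16.3] []
227 96 [ 25.9  -0.4 -16.3] []
229 94 [ 25.   -0.4 -16.3] [np.float64(134.2), np.float64(134.3), np.float64(134.4), np.float64(134.5), np.float64(134.6), np.float64(134.7), np.float64(134.8), np.float64(134.9), np.float64(135.0), np.float64(135.1), np.float64(135.2), np.float64(135.3), np.float64(135.4), np.float64(135.5), np.float64(135.6), np.float64(135.7), np.float64(135.8), np.float64(135.9), np.float64(136.0), np.float64(136.1), np.float64(136.2), np.float64(136.3), np.float64(136.4), np.float64(136.5), np.float64(136.6), np.float64(136.7), np.float64(136.8), n
[... 828 characters left out ...]
.float64(137.3), np.float64(137.4), np.float64(137.5), np.float64(137.6), np.float64(137.7), np.float64(137.8), np.float64(137.9), np.float64(138.0), np.float64(138.1), np.float64(138.2), np.float64(138.3), np.float64(138.4), np.float64(138.5), np.float64(138.6), np.float64(138.7), np.float64(138.8), np.float64(138.9), np.float64(139.0), np.float64(139.1), np.float64(139.2), np.float64(139.3), np.float64(139.4), np.float64(139.5), np.float64(139.6), np.float64(139.7), np.float64(139.8), np.float64(139.9), np.float64(140.0), np.float64(140.1), np.float64(140.2), np.float64(140.3), np.float64(140.4), np.float64(140.5), np.float64(140.6), np.float64(140.7), np.float64(140.8), np.float64(140.9)]
```

The pin is level within measurement error and 0.4 mm off laterally. I'll lower it to hole height.

```bash
python3 -m inch '{"jaw":[6,6,6,6,6],"delta_pos":[[-1,-0.2,10],[0,0,25],[0,0,15],[0,0,7.5],[0,0,0]],"roll":[0,0,0,0,0]}' >/dev/null
python3 -m inch '{"jaw":[6,6,6],"delta_pos":[[0,0,0],[0,0,0],[0,0,0]],"roll":[0,0,0]}' >/dev/null
python3 - <<'E'
from h import *
s=r.get_state();f=r.grab_frame('wrist');C=cam('wrist',s)
o=np.array(s['orientation']);t=np.array(s['tcp_pos']);print(s['time_s'],t,np.degrees(np.arctan2(o[1,1],o[0,1])),s['contact_force'])
u=np.array([np.cos(np.radians(40.5)),np.sin(np.radians(40.5)),0]);print('to home',o.T@(np.array([507.1,22.2,61.7])+47.5*u-t))
cv2.imwrite('pics/w5.png',f[:,:,::-1])
g=cv2.cvtColor(f,7)
for v in (45,60,90,110,150,200):print(v,g[v,262:300])
print(proj(C,[507.1,22.2,92]),proj(C,t+o@[82,-.4,-16.3]))
E
```

```text
10.8 [595.877705    97.25176733  63.04525488] 130.5107891976724 [-0.57245819 -0.08249341 -0.24652577]
to home [68.75174055  0.60150993  1.20802444]
45 [239 234 231 231 231 196 117 109 127 118 112 104  93  97 100 108 118 124
 130 134 133 132 133 128 125 121 116 115 108  95  98 101 114 125 100 107
 192 224]
60 [231 231 230 230 230 196 117 113 133 133 134 133 133 133 133 186 222 226
 225 225 224 224 224 224 224 224 224 223 223 222 222 222 222 203 144 137
 201 222]
90 [114 114 114 114 114 112 109 110 113 113 113 109 105  86  67  68  67  67
  68  66  66  67  66  66  66  66  66  65  66  65  66  66  66  95 110 106
  84  65]
110 [ 75  75  75  75  75  74  75  74  72  73 123 157 172 184 191 203 215 217
 205 190 181 175 164 147 114  76  62  61  58  58  58  57  56  55  56  55
  53  52]
150 [103 102 103 103 104 105 105 105 106 105 110 142 170 185 194 201 209 214
 206 194 185 178 167 149 121 105 105 105 105 103 104 103 103 102 102 101
 102 101]
200 [164 165 165 166 168 169 171 170 169 167 166 155 162 184 198 206 210 216
 213 202 193 185 170 148 130 153 171 172 174 174 174 174 171 168 166 164
 163 165]
[282.78280162 -17.02198621] [279.92909835  96.53765979]
```

The pin's centre is at column 279.3 and the slot's centre is at 282.3, so I need +1.2 mm in y and in z. I'll correct, then feed in slowly.

```bash
python3 -m inch '{"jaw":[6,6,6,6,6],"delta_pos":[[0,1.2,1.2],[0,0,0],[0,0,0],[4,0,0],[4,0,0]],"roll":[0,0,0,0,0]}'
python3 -m inch '{"jaw":[6,6,6,6,6],"delta_pos":[[4,0,0],[4,0,0],[4,0,0],[0,0,0],[0,0,0]],"roll":[0,0,0,0,0]}'
python3 -c "
from h import *
s=r.get_state();o=np.array(s['orientation']);t=np.array(s['tcp_pos'])
u=np.array([np.cos(np.radians(40.5)),np.sin(np.radians(40.5)),0]);print('to home',o.T@(np.array([507.1,22.2,61.7])+47.5*u-t),s['contact_force'])"
```

```text
time_s: 11.27
tcp_pos: [587.8, 92.8, 60.6]
orientation: [[-0.76, -0.65, 0.0], [-0.65, 0.76, 0.0], [-0.0, -0.0, -1.0]]
contact_force: [-0.2, 0.4, 0.3]
finger_gap: 0.121
grasp_force: 39.0
time_s: 11.68
tcp_pos: [578.5, 84.9, 60.7]
orientation: [[-0.76, -0.649, -0.0], [-0.649, 0.76, 0.0], [-0.0, 0.0, -1.0]]
contact_force: [0.5, 0.1, -0.2]
finger_gap: 0.118
grasp_force: 39.0
to home [47.51380781 -1.26704164 -1.04196962] [ 0.4935558   0.11040756 -0.22396148]
```

Run:
```python
from h import *
u=np.array([np.cos(np.radians(40.5)),np.sin(np.radians(40.5)),0]);L=[]
for i in range(8):
    f=r.grab_frame('wrist');s=r.get_state();o=np.array(s['orientation']);L.append(o.T@(np.array([507.1,22.2,61.7])+47.5*u-s['tcp_pos']))
print(np.mean(L,0),np.std(L,0),s['contact_force'])
cv2.imwrite('pics/w6.png',f[:,:,::-1]);g=cv2.cvtColor(f,7)
for v in (70,80,90,100,110,150,200):print(v,g[v,258:304])
cv2.imwrite('pics/w6c.png',cv2.resize(f[0:140,215:345,::-1],None,fx=4.2,fy=4.2,interpolation=cv2.INTER_CUBIC))
```

```text
[48.00239998 -1.21604852 -1.07108878] [0.08590334 0.03738022 0.03801475] [-0.90441844 -0.15308007  0.15767054]
70 [238 238 236 236 234 235 235 235 235 235 235 235 235 235 236 235 185  86
  62  61  63  62  62  89 189 226 225 224 223 223 223 223 225 225 224 223
 223 223 221 220 220 221 220 219 217 215]
80 [236 236 235 234 234 234 234 234 234 233 234 234 235 235 235 235 185  86
  62  64  63  62  62  89 190 226 225 224 223 222 222 222 224 224 224 223
 222 221 220 220 220 220 219 217 215 216]
90 [151 193 214 217 220 222 224 225 227 229 231 232 233 233 234 233 183  90
  70  69  68  68  66  92 190 224 223 222 222 222 222 221 219 218 215 213
 209 206 199 172 124  90  94 102  97 114]
100 [230 230 229 230 229 177 104 129 144 144 143 141 142 136 125 116 113 115
 120 122 123 123 124 120 118 114 108 104 122 136 136 137 138 115 140 207
 227 227 227 226 226 226 226 233 242 236]
110 [233 231 229 226 223 173 109 131 146 146 146 146 145 145 153 166 180 191
 199 210 219 220 210 196 188 182 171 154 132 133 142 141 141 123 163 211
 221 221 221 221 221 221 221 221 221 222]
150 [100 101  99  96  95  91  82  75  72  72  70  68  68  70  84 136 169 185
 194 201 208 213 206 194 186 178 166 149 116  80  68  67  66  68  68  67
  79  92  96  83  87  99 101  98  83  69]
200 [169 166 163 163 163 164 167 170 172 173 173 170 168 166 163 153 162 185
 199 207 210 215 213 202 194 186 171 148 132 153 168 165 164 164 165 166
 167 167 168 167 166 167 166 166 165 142]
```

View pics/w6c.png

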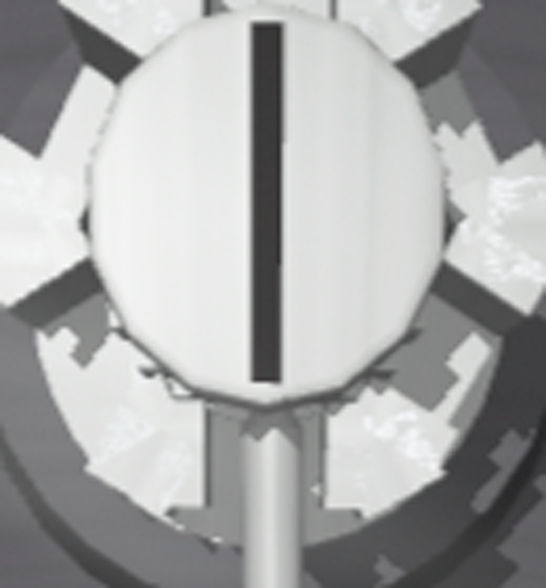

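The pin's tip is in the slot at (272,430), right at the hole mouth and about 0.6 mm right of the groove line. I'll correct by (-0.8, -1.0) and push in.

```bash
python3 -m inch '{"jaw":[6,6,6,6,6],"delta_pos":[[0,-0.8,-1],[0,0,0],[4,0,0],[4,0,0],[0,0,0]],"roll":[0,0,0,0,0]}'
python3 -m inch '{"jaw":[6,6,6,6,6],"delta_pos":[[4,0,0],[4,0,0],[4,0,0],[0,0,0],[0,0,0]],"roll":[0,0,0,0,0]}'
python3 -c "
from h import *
s=r.get_state();o=np.array(s['orientation']);t=np.array(s['tcp_pos'])
u=np.array([np.cos(np.radians(40.5)),np.sin(np.radians(40.5)),0]);print('to home',o.T@(np.array([507.1,22.2,61.7])+47.5*u-t),o.T@s['contact_force'],s['ft_torque'])"
```

```text
time_s: 12.5
tcp_pos: [572.2, 78.8, 61.5]
orientation: [[-0.76, -0.649, -0.001], [-0.649, 0.76, -0.0], [0.001, 0.0, -1.0]]
contact_force: [0.5, 0.6, -1.0]
finger_gap: 0.121
grasp_force: 39.0
time_s: 12.92
tcp_pos: [563.8, 71.3, 61.6]
orientation: [[-0.76, -0.649, -0.0], [-0.649, 0.76, 0.0], [0.0, 0.0, -1.0]]
contact_force: [0.6, 0.1, 0.1]
finger_gap: 0.125
grasp_force: 39.0
to home [27.48393746 -0.50086292 -0.07995846] [-0.51696715 -0.25780236 -0.13430738] [ 0.01102928  0.03978444 -0.00706865]
```

No contact force, so the pin is going in cleanly. I'll continue.

```bash
python3 -m inch '{"jaw":[6,6,6,6,6],"delta_pos":[[4,0,0],[4,0,0],[4,0,0],[4,0,0],[3,0,0]],"roll":[0,0,0,0,0]}'
python3 -m inch '{"jaw":[6,6,6,6,6],"delta_pos":[[2,0,0],[2,0,0],[1,0,0],[0,0,0],[0,0,0]],"roll":[0,0,0,0,0]}'
python3 -m inch '{"jaw":[6,6,6,6,6],"delta_pos":[[1,0,0],[1,0,0],[0,0,0],[0,0,0],[0,0,0]],"roll":[0,0,0,0,0]}'
```

```text
time_s: 13.33
tcp_pos: [549.1, 58.8, 61.6]
orientation: [[-0.76, -0.65, -0.0], [-0.65, 0.76, 0.0], [0.0, 0.0, -1.0]]
contact_force: [0.3, -0.6, -0.6]
finger_gap: 0.128
grasp_force: 39.0
time_s: 13.75
tcp_pos: [545.9, 55.9, 61.6]
orientation: [[-0.76, -0.65, 0.0], [-0.65, 0.76, 0.0], [-0.0, -0.0, -1.0]]
contact_force: [0.6, 0.1, -0.5]
finger_gap: 0.121
grasp_force: 39.0
time_s: 14.17
tcp_pos: [544.3, 54.6, 61.6]
orientation: [[-0.76, -0.65, 0.0], [-0.65, 0.76, 0.0], [-0.0, 0.0, -1.0]]
contact_force: [0.6, -0.2, -0.8]
finger_gap: 0.12
grasp_force: 39.0
```

```bash
python3 -m inch '{"jaw":[6,6,6,6,6],"delta_pos":[[1,0,0],[0,0,0],[1,0,0],[0,0,0],[0,0,0]],"roll":[0,0,0,0,0]}' | grep -E 'tcp|force'
python3 -m inch '{"jaw":[6,6,6,6,6],"delta_pos":[[1,0,0],[0,0,0],[0,0,0],[0,0,0],[0,0,0]],"roll":[0,0,0,0,0]}'| grep -E 'tcp|force'
python3 -m inch '{"jaw":[6,6,6,6,6],"delta_pos":[[0.7,0,0],[0,0,0],[0,0,0],[0,0,0],[0,0,0]],"roll":[0,0,0,0,0]}'| grep -E 'tcp|force'
```

```text
tcp_pos: [543.1, 53.5, 61.7]
contact_force: [1.3, 1.1, -1.2]
grasp_force: 39.0
tcp_pos: [543.0, 53.4, 61.9]
contact_force: [2.8, 2.8, -1.8]
grasp_force: 38.9
tcp_pos: [543.1, 53.3, 62.0]
contact_force: [4.3, 5.2, -2.2]
grasp_force: 38.9
```

It stopped at 47.6 mm, exactly the predicted home distance, and force is building, so the collar is seated. I'll release and rise.

```bash
python3 -m inch '{"jaw":[16,24,32,40,40],"delta_pos":[[0,0,0],[0,0,0],[0,0,0],[0,0,0],[0,0,0]],"roll":[0,0,0,0,0]}' | grep -E 'tcp|force|gap'
python3 -m inch '{"jaw":[40,40,40,40,40],"delta_pos":[[0,0,-8],[0,0,-20],[0,0,-30],[0,0,-30],[0,0,-20]],"roll":[0,0,0,0,0]}' | grep -E 'tcp|force|gap'
python3 -m inch '{"jaw":[40,40,40,40],"delta_pos":[[-20,0,0],[-10,0,0],[0,0,0],[0,0,0]],"roll":[0,0,0,0]}' | grep -E 'tcp|force|gap'
python3 - <<'E'
from h import *
s=r.get_state();f=r.grab_frame('wrist');C=cam('wrist',s);a=f[:,:,::-1];cv2.imwrite('pics/w7.png',a)
u=np.array([np.cos(np.radians(40.5)),np.sin(np.radians(40.5)),0]);A=np.array([507.1,22.2,78])
K=lambda d,z=78:proj(C,[*(A+d*u)[:2],z]).round(1)
print('expected: axis92',K(0,92),'collar face 23',K(23),'collar out 27',K(27),'grip end 59',K(59),'tip -35',K(-35))
g=cv2.cvtColor(f,7);c=int(K(40)[0]);v0=int(K(-40)[1]);v1=int(K(62)[1])+6
print(c,v0);print(g[max(v0,0):v1,c])
for d in (32,45,55):
    v=int(K(d)[1]);print(v,c-14,g[v,c-14:c+15])
E
```

```text
tcp_pos: [541.0, 51.9, 61.5]
contact_force: [-0.3, -0.1, 0.7]
finger_gap: 0.466
grasp_force: 0.0
tcp_pos: [542.3, 52.1, 173.0]
contact_force: [0.7, 0.4, 0.5]
finger_gap: 0.47
grasp_force: 0.0
tcp_pos: [563.7, 71.8, 168.8]
contact_force: [0.1, -0.2, -0.1]
finger_gap: 0.468
grasp_force: 0.0
expected: axis92 [279.2 116.7] collar face 23 [279.2 147.7] collar out 27 [279.2 152.9] grip end 59 [279.2 192.7] tip -35 [279.2  66.3]
279 58
[ 92  95  95  95  95  94  93  94 104 157 175 179 184 211 218 219 219 219
 218 219 219 219 218 218 218 218 218 219 217 217 217 216 216 216 214 214
 183 205 223 122  69  70  72  73  75  78  78  79  81  82  83  85  86  86
  87  89  89  89  89  90  88  87  88  86  86  85  83  83  82  80  78  78
  77  75  74  75  74 130 196 175 128 157 190 195 195 193 193 193 191 191
 144 178 203 204 200 198 116  72  66  65  62  61  57  57  55  53  50  49
  48  46  46  43  42  43  41  42  39  40  38  40  39  38  39  38  37  37
  38  37  38  38  36  37  36  36  35  35 118 157 160 160 159 157 154 154]
159 265 [81 75 66 53 49 47 40 40 44 47 52 57 62 64 61 59 56 55 55 55 55 60 64 64
 64 65 66 68 72]
175 265 [88 88 88 88 88 78 50 26 27 32 37 42 47 45 40 34 32 26 24 22 41 75 90 73
 57 56 57 58 58]
187 265 [164 160 155 151 149 115  57  26  28  31  37  41  45  43  38  32  28  25
  20  18  92 143 160 161 158 131 100  92  94]
```

Matching the frame to expectation: collar face at row 148 (expected 147.7), tip at 66.5 (66.3), grip end at 193.5 (192.7). The pin is home, the gripper is clear and no force reads, so I'm handing in.

```bash
python3 -c "
from cell import r
print(r.finish_job())"
```

```text
the job is handed in; nothing more can be done
None
```

I turned the nut clockwise 0.42 rad to the next slot, pushed the locking pin through slot and hole until its collar met the nut, let go, and handed the job in; no verdict came back.

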